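# Switch off the egg cooker and hold its vent slide open at the clip

### The arm

A 6-joint arm with a two-finger parallel gripper is mounted at the origin on the work surface. World frame = base frame: x ahead of the robot, y to its left, z up, the work surface at z = 0. Lengths are in m, angles in degrees, forces in N, time in s.
With the tool pointing down it reaches from about 0.3 to 0.75 m from the base axis. Payload 8.5 kg.
Tool frame: the origin (TCP) lies on the centre line of the jaws, within the pads' length; the fingertips stand 11 mm ahead of it and the grasp point (between the pads) lies 8 mm behind it; z points along the fingers, y is the line along which they close (so a half turn about z gives the same grasp; the last joint's range is limited). The gripper opens to 85 mm and grips with 20 to 120 N. Pads are 22 mm wide; open, the fingers measure 114 mm over their backs; the gripper's body (76 mm by 85 mm) begins 54 mm behind the grasp point. The pads swing forward as they close: fully open they stand 13 mm farther back than shut.
Start: joints at [52.294, 21.807, 74.336, -0, 83.858, -12.336], TCP at [0.236, 0.497, 0.242] pointing down, gripper open.
Joint ranges: [-178.18, 178.18], [-50.72, 133.34], [12.68, 142.11], [-81.47, 261.47], [9.98, 163.14], [-165.26, 165.26]. Speed limits (degrees/s): [136.94, 136.94, 180, 180, 180, 180].

### API

Orientations are given as a 3x3 rotation matrix whose columns are the frame's x, y, z axes.
In Python, from rig import env gives the robot as it stands.
- The arm moves only by the shell command python3 nudge.py [FORCE], which reads ROWS from standard input. ROWS is a JSON list of rows, 1 to 10 of them, each an object with the fields d (a list: dx, dy, dz in m), twist (a turn about the tool's z in degrees), jaw (the finger opening in m); a field left out counts as zero (the opening has to be given); each row shifts and turns the commanded pose from where the row before left it, along the tool's axes as they then stand; what a row does not reach is not made up. A row lasts 1/10 s, in which the tool goes at most 0.05 m and 8.59 degrees, less where a joint would pass 70% of its speed; a pose out of reach is approached as far as the arm can. The fingers move at their own pace and stop on an object; FORCE is the grip in N (left out, the last holds). Time passes only in rows, so rows that do not move let the fingers close. It prints the time, the measured TCP pose, the force, the opening and the grip force at its end. Input that does not fit is refused with a message, and nothing moves.
- env.observe(): the state, without advancing time (a new reading comes with each control period).
- env.get_image(name): name is "scene" or "top" or "wrist"; returns a dict with "pixels" (480x640x3 uint8, red, green, blue), "K" (3x3 intrinsics, pixels), "distortion" ([k1, k2, p1, p2, k3] as OpenCV has them; the pictures are not rectified), "extrinsics" (4x4, takes a point from world to camera coordinates). Camera axes: x right, y down, z forward; pixel columns grow to the right and rows downward; lengths in m; the calibration is good to about 2 mm. A picture is of the moment at which its call begins. There is no depth.
- env.close_job(): hands the job in; it is judged then, once.
The state is a dict: "time_s": time; "q": joint angles; "qvel": joint speeds; "joint_efforts": joint torques, N m; "position": TCP position; "tool_rot": TCP orientation; "ft_force": force on the tool from outside, world axes, zero at the start; "wrist_torque": the same for the moment, N m; "grip_width": finger opening in m; "gripper_force": force on a finger pad.
Only numpy, scipy, OpenCV 4.12 (cv2) and the standard library are available. Lean on these libraries where they do the work, as an engineer would, in place of code of your own. Each camera call takes 0.05 s, during which the arm holds its last target. There are 200 camera calls.

### The job

The eggs are done: first flip the egg cooker's front toggle switch all the way over from its orange dot to its white dot (off) while the vent is still shut. Then pull the spring-loaded vent slide on the cooker's roof out by its upright black tab until the yellow pointer is level with the red clip, and keep it there: finish still holding the tab, because the spring shuts the slide when it is let go. Leave the red clip where it is set and do not disturb the egg rack, egg cups, spoon rest or blue pot.

Things in the scene. Friction and masses are not known exactly. Their poses are not given: they have to be found in the camera images.
- cooker: Steel-grey egg cooker, fixed. Origin on the shelf under it; x to its back, y to its left seen from the robot, front (-x) roughly facing the robot. Base 265 (x -140 to 125) by 200 mm; its front, x -140 to -45, is a ledge 70 mm high with the toggle. The hood behind (190 mm wide) has a flat roof at 150 mm with the vent slide between rails (top 157) and the gauge bar with the red clip at y = -62.
- toggle (a joint): Toggle switch, rad: 0 = fully to the cooker's left (+y, orange dot, on), 0.9 = fully to its right (-y, white dot, off). Starts at 0 to 0.12. No spring: friction keeps it where it is left; about 1.5 N sideways at the tip moves it. Pivot along the cooker's x direction at cooker (-98, 0, 76) mm.
- toggle_tip (a point): Centre of the black ball, 15 mm across, on the toggle's 8 mm steel stick, 44 mm from the pivot: 19 mm to the left and right of it at the ends of the swing, 116 mm above the shelf there and 120 mm when upright.
- vent_slide: Spring-return vent slide: aluminium plate 110 by 60 by 5 mm on the roof, upright black tab near its front end, yellow pointer on its right. Axes as the cooker's. Origin under the tab, plate underside (cooker (-35, 0, 151) mm when shut). Slides out to the cooker's front (-x), 0 (shut, its start) to 62 mm; the spring pulls back with 3.3 N when shut plus 1.1 N per 10 mm.
- vent_tab (a point): Point to grip: in the black upright tab of the vent slide, 12 mm (x) by 24 mm (y) by 32 mm high; the point is 175 mm above the shelf, the tab's top 188 and the plate's upper face 156. Free on all four sides; nothing else on the roof is higher than 162 mm.
- vent_pointer (a point): Tip of the yellow pointer bar (4 mm wide along x) fixed to the vent slide's right side, 80 mm behind the tab and 54 mm to its right; it moves with the slide.
- clip_mark (a point): Middle of the small red clip (8 mm along x, 14 by 6 mm) on the white gauge bar at the roof's right, axes as the cooker's. It is the mark: pull until the pointer has the same cooker x as this point. It lies 16 to 50 mm in front of the pointer of the shut slide, different each time; stiff, not to be moved.
- egg_rack: Bystander: aluminium egg rack with four eggs, 100 by 145 mm, 90 mm high; origin at the centre of its underside.
- egg_cups: Bystander: three stacked melamine egg cups (yellow, green, white), one piece, 52 mm across, 88 mm high; origin at the centre of the underside.
- spoon_rest: Bystander: small bamboo spoon rest, a 90 mm dish 10 mm high with a tongue reaching 82 mm along its y; origin under the dish's centre.
- blue_pot: Bystander: lidded blue ceramic pot, 124 mm across, 116 mm high with its white lid knob; origin at the centre of the underside.

How it is judged (in metres and radians):
On the way, in this order (a step that is already met when the one before it is completed fails the run):
1. the toggle is fully over to off while the vent slide is still shut (value of joint toggle above 0.78 rad and x of vent_tab in the frame of cooker above -0.041 m), for 0.2 s.
2. the vent slide is pulled out until its pointer is level with the red clip (x of vent_pointer in the frame of clip_mark between -0.004 and 0.004 m and contact force between the fingers and vent_slide above 1.5 N), for 0.2 s.
At the end, for the whole second after the job is handed in: The toggle is off (above 0.78 rad), the pointer is within 4 mm of the middle of the red clip along the slide's travel, the slide is at rest, and the fingers still hold it there (contact force above 1.5 N) (all of step 2 and value of joint toggle above 0.78 rad and linear speed of vent_slide below 0.01 m/s); the arm keeps its last pose, push and grip.
It fails at once if the red clip is shifted more than 3 mm (distance of clip_mark from where it was at the start of the episode above 0.003 m).
It fails at once if egg rack is shifted more than 15 mm or tipped (distance of egg_rack from where it was at the start of the episode above 0.015 m or angle between egg_rack's own z axis and vertical above 0.3 rad).
It fails at once if egg cups is shifted more than 15 mm or tipped (distance of egg_cups from where it was at the start of the episode above 0.015 m or angle between egg_cups's own z axis and vertical above 0.3 rad).
It fails at once if spoon rest is shifted more than 15 mm or tipped (distance of spoon_rest from where it was at the start of the episode above 0.015 m or angle between spoon_rest's own z axis and vertical above 0.3 rad).
It fails at once if blue pot is shifted more than 15 mm or tipped (distance of blue_pot from where it was at the start of the episode above 0.015 m or angle between blue_pot's own z axis and vertical above 0.3 rad).
It also fails if it takes over 42 s, if anything falls off the work surface, if the arm or the gripper's body presses on something with over 40 N, if the wrist force passes 120 N, or if a joint passes its speed limit or range.

## Working session

There is one attempt and no reset: what is moved stays moved. The work goes in short steps, Python scripts to look and compute and a shell command to move; the robot and the scene stay as the last step left them, time stands still between calls to the robot, and variables do not carry over. Pictures are saved under pics/ and viewed, at most 10 in all, crops included, and the job is handed in when it is done.

```bash
ls; mkdir -p pics; python3 - <<'E'
from rig import env
import cv2
s=env.observe();print(s['time_s'],s['position'],s['tool_rot'],s['grip_width'])
for n in("scene","top"):
    r=env.get_image(n);cv2.imwrite(f'pics/{n}0.png',r['pixels'][:,:,::-1]);print(n,r['K'],r['distortion'],r['extrinsics'])
E
```

```text
nudge.py
pics
rig.py
0.0 [0.23548586 0.49672595 0.2417015 ] [[-9.03555063e-01  4.28470994e-01 -9.24764115e-04]
 [ 4.28471871e-01  9.03554325e-01 -1.19870777e-03]
 [ 3.21963107e-04 -1.47933388e-03 -9.99998854e-01]] 0.08497468284979114
scene [[620.93381687   0.         326.85695568]
 [  0.         620.93381687 238.77210446]
 [  0.           0.           1.        ]] [-0.05671704  0.          0.          0.          0.        ] [[-0.44737409  0.89429649  0.00949767  0.21585546]
 [ 0.72890892  0.37075083 -0.57553072 -0.3567127 ]
 [-0.51821637 -0.2505546  -0.81772501  1.4775264 ]
 [ 0.          0.          0.          1.        ]]
top [[527.77741551   0.         329.40227908]
 [  0.         527.77741551 244.63398067]
 [  0.           0.           1.        ]] [0.04055888 0.         0.         0.         0.        ] [[-0.02491078 -0.99968444 -0.00323603  0.06364685]
 [-0.97858052  0.02504634 -0.20433512  0.57447055]
 [ 0.20435169 -0.00192343 -0.97889565  0.94031565]
 [ 0.          0.          0.          1.        ]]
```

View pics/scene0.png

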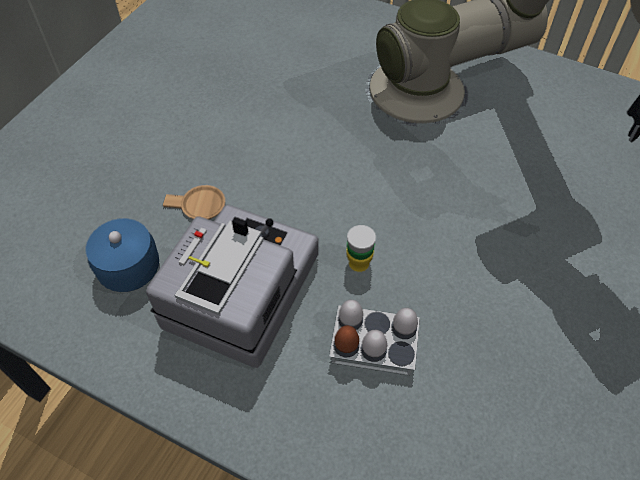

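View pics/top0.png

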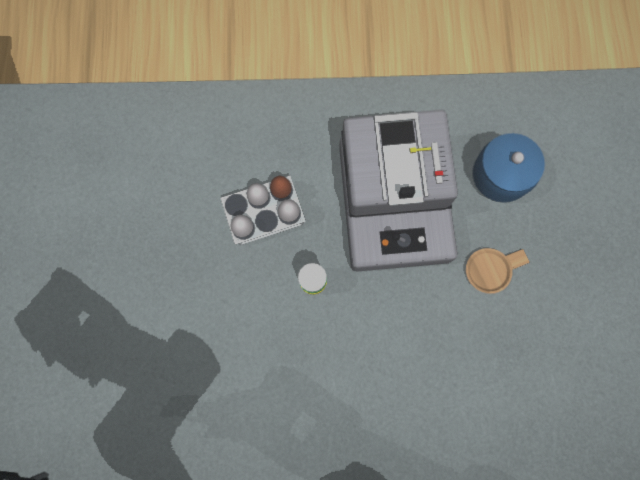

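The scene view shows the cooker at about (235,280), and the top view shows it at about (400,190). The egg cups are at (312,278) in the top view, the spoon rest at (490,270) and the pot at (510,167). I'll enlarge both views around the cooker.

```bash
python3 - <<'E'
import cv2
a=cv2.imread('pics/top0.png')[100:280,330:470];b=cv2.imread('pics/scene0.png')[190:370,140:330]
cv2.imwrite('pics/topc.png',cv2.resize(a[:, :140],None,fx=3.3,fy=3.3,interpolation=cv2.INTER_CUBIC))
cv2.imwrite('pics/topc.png',cv2.resize(a,None,fx=3.3333,fy=3.3333,interpolation=cv2.INTER_CUBIC))
cv2.imwrite('pics/scc.png',cv2.resize(b[:150],None,fx=4,fy=4,interpolation=cv2.INTER_CUBIC))
E
```

```text
(no output)
```

View pics/topc.png

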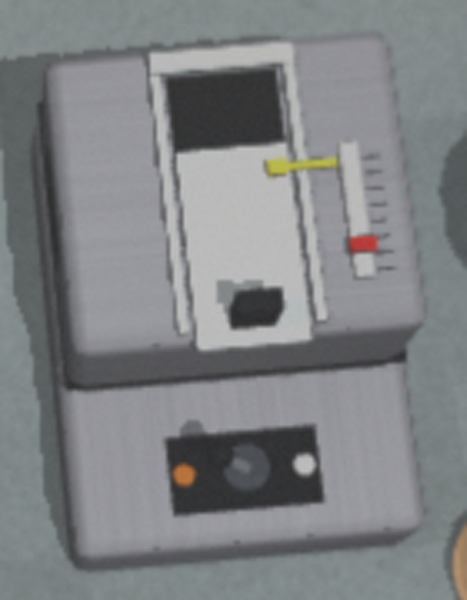

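View pics/scc.png

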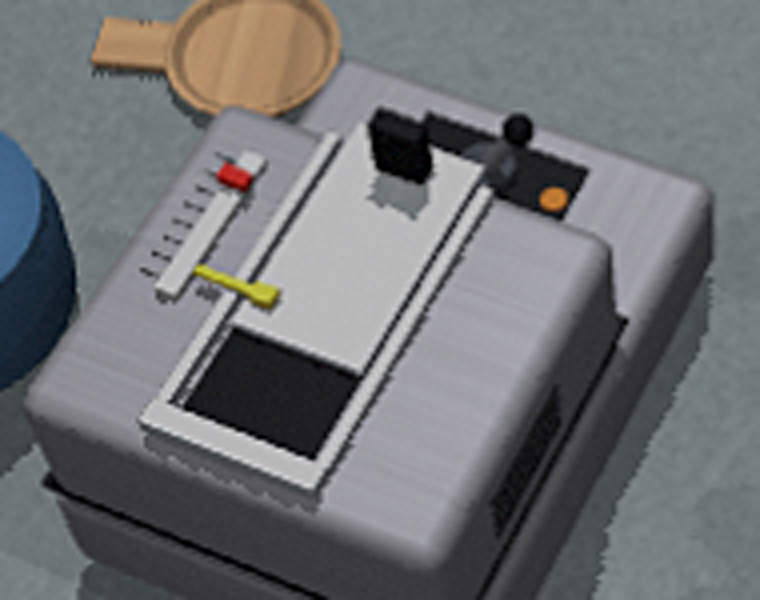

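```bash
cat > fit.py <<'E'
from rig import env
import numpy as np,cv2
from scipy.optimize import least_squares
im={n:env.get_image(n) for n in("top","scene")}
def proj(n,P):
    r=im[n];E=np.array(r['extrinsics']);return cv2.projectPoints(np.float64([P]),cv2.Rodrigues(E[:3,:3])[0],E[:3,3],np.array(r['K']),np.array(r['distortion']))[0].ravel()
T=lambda x,y:np.array([330+(x+.5)/3.3333-.5,100+(y+.5)/3.3333-.5]);S=lambda x,y:np.array([140+(x+.5)/4-.5,190+(y+.5)/4-.5])
# name: cooker point fn of params p=[X,Y,yaw,clip,rr,rf], pixels
O=[("ptr t","top",lambda p:(.045,-.054,.159),T(338,161)),("ptr s","scene",lambda p:(.045,-.054,.159),S(197,269)),
("clip t","top",lambda p:(p[3],-.062,.160),T(364,243)),("clip s","scene",lambda p:(p[3],-.062,.160),S(235,177)),
("panel t","top",lambda p:(-.098,0,.071),T(245,470)),
("ball s","scene",lambda p:(-.098,p[6],.117),S(517,129)),
("rr t","top",lambda p:(p[4],0,.157),T(221.5,50)),("rr s","scene",lambda p:(p[4],0,.157),S(230,453)),
("rf t","top",lambda p:(p[5],0,.157),T(253.5,326)),("rf s","scene",lambda p:(p[5],0,.157),S(414,162)),
("tab s","scene",lambda p:(-.035,0,.188),S(400,119))]
def W(p,c):
    c=np.array(c);a=p[2];return np.array([p[0]+np.cos(a)*c[0]-np.sin(a)*c[1],p[1]+np.sin(a)*c[0]+np.cos(a)*c[1],c[2]])
f=lambda p:np.concatenate([proj(n,W(p,g(p)))-px for _,n,g,px in O])
r=least_squares(f,[.6,-.08,0,.01,.1,-.05,.017],loss='soft_l1');p=r.x
if __name__=="__main__":
    np.save('p.npy',p);print(p.round(4),np.degrees(p[2]),'pull mm',(45-1e3*p[3]))
    for o,e in zip(O,f(p).reshape(-1,2)):print(o[0],e.round(1))
    print('tab',W(p,(-.035,0,.175)),'ball0',W(p,(-.098,.019,.116)),'tabtop proj top',(proj('top',W(p,(-.035,0,.188)))-[330,100])*3.333)
E
python3 fit.py
```

```text
[ 6.745e-01 -8.200e-02  6.380e-02 -6.000e-04  1.140e-01 -3.910e-02
  1.870e-02] 3.65374973820881 pull mm 45.624425239594046
ptr t [-0.6  0.9]
ptr s [-0.5 -0. ]
clip t [-0.4  0.3]
clip s [-0.4  0.1]
panel t [-0.4  0.5]
ball s [ 0.1 -0.2]
rr t [-0.7  1. ]
rr s [-0.7  0.3]
rf t [-0.3  0.1]
rf s [-1.2 -0.4]
tab s [-0.8  1.1]
tab [ 0.63959088 -0.08422541  0.175     ] ball0 [ 0.57550812 -0.06927882  0.116     ] tabtop proj top [258.71034952 299.50984669]
```

```bash
cat > to.py <<'E'
# python3 to.py cx cy cz : tool-axis shift to bring TCP to cooker point (mm), and present TCP in the cooker frame
import sys,numpy as np
from rig import env
p=np.load('p.npy');s=env.observe();a=p[2];R=np.array(s['tool_rot']);pos=np.array(s['position'])
C=np.array([[np.cos(a),-np.sin(a),0],[np.sin(a),np.cos(a),0],[0,0,1]]);o=np.array([p[0],p[1],0])
c=np.array(list(map(float,sys.argv[1:4])))/1e3
print('t',s['time_s'],'tcp in cooker mm',(C.T@(pos-o)*1e3).round(1),'shift',(R.T@(o+C@c-pos)).round(4))
yw=np.degrees(np.arctan2(R[1,1],R[0,1]));print('turn',((yw-90-np.degrees(a)+90)%180-90).round(2),'F',np.round(C.T@np.array(s['ft_force']),1),'w',s['grip_width'],s['gripper_force'])
E
python3 to.py -103 60 240
echo '[{"twist": -7.25, "jaw": 0}, {"twist": -7.25, "jaw": 0}, {"twist": -7.25, "jaw": 0}, {"twist": -7.25, "jaw": 0}]' | python3 nudge.py 30; python3 to.py -103 60 240
```

```text
time_s: 0.6
position: [0.2356, 0.4969, 0.2421]
tool_rot: [[-0.998, -0.069, -0.0], [-0.069, 0.998, -0.0], [0.0, -0.0, -1.0]]
ft_force: [-0.2, 0.2, 0.7]
grip_width: 0.0282
gripper_force: 0.0
t 0.6 tcp in cooker mm [-401.1  605.6  242.1] shift [-0.2955 -0.5471  0.0023]
turn 0.28 F [-0.2  0.3  0.7] w 0.028219020587296518 0.0
```

```bash
echo '[{"d": [-0.02, -0.036, 0], "jaw": 0}, {"d": [-0.02, -0.036, 0], "jaw": 0}, {"d": [-0.02, -0.036, 0], "jaw": 0}, {"d": [-0.02, -0.036, 0], "jaw": 0}, {"d": [-0.02, -0.036, 0], "jaw": 0}, {"d": [-0.02, -0.036, 0], "jaw": 0}, {"d": [-0.02, -0.036, 0], "jaw": 0}, {"d": [-0.02, -0.036, 0], "jaw": 0}, {"d": [-0.02, -0.036, 0], "jaw": 0}, {"d": [-0.02, -0.036, 0], "jaw": 0}]' | python3 nudge.py; echo '[{"d": [-0.02, -0.036, 0], "jaw": 0}, {"d": [-0.02, -0.036, 0], "jaw": 0}, {"d": [-0.02, -0.036, 0], "jaw": 0}, {"d": [-0.02, -0.036, 0], "jaw": 0}, {"d": [-0.02, -0.036, 0], "jaw": 0}, {"jaw": 0}, {"jaw": 0}]' | python3 nudge.py; python3 to.py -103 58 114
```

```text
time_s: 1.6
position: [0.4586, 0.1487, 0.2423]
tool_rot: [[-0.998, -0.063, -0.0], [-0.063, 0.998, 0.0], [0.0, 0.0, -1.0]]
ft_force: [0.0, -0.2, -0.8]
grip_width: 0.0003
gripper_force: 0.0
time_s: 2.3
position: [0.5692, -0.0235, 0.2417]
tool_rot: [[-0.998, -0.062, -0.001], [-0.062, 0.998, 0.0], [0.001, 0.001, -1.0]]
ft_force: [-0.5, -0.4, 0.3]
grip_width: 0.0002
gripper_force: 0.0
t 2.3 tcp in cooker mm [-101.4   65.1  241.7] shift [ 0.0015 -0.0072  0.1277]
turn -0.1 F [-0.5 -0.3  0.3] w 0.00019528551797705682 0.0
```

```bash
echo '[{"d": [0.001, -0.007, 0.02], "jaw": 0}, {"d": [0, 0, 0.02], "jaw": 0}, {"d": [0, 0, 0.025], "jaw": 0}, {"d": [0, 0, 0.025], "jaw": 0}, {"d": [0, 0, 0.02], "jaw": 0}, {"d": [0, 0, 0.012], "jaw": 0}, {"d": [0, 0, 0.005], "jaw": 0}, {"jaw": 0}]' | python3 nudge.py; python3 to.py -103 58 114; python3 - <<'E'
from rig import env
import cv2
a=env.get_image('scene')['pixels'][180:330,170:370,::-1]
cv2.imwrite('pics/s1.png',cv2.resize(a,None,fx=4,fy=4,interpolation=cv2.INTER_CUBIC))
E
```

```text
time_s: 3.1
position: [0.5686, -0.0296, 0.1154]
tool_rot: [[-0.998, -0.064, -0.0], [-0.064, 0.998, 0.0], [0.0, 0.0, -1.0]]
ft_force: [0.5, 0.6, -0.2]
grip_width: -0.0
gripper_force: 0.0
t 3.1 tcp in cooker mm [-102.4   59.1  115.4] shift [ 0.0006 -0.0011  0.0014]
turn 0.01 F [ 0.5  0.6 -0.2] w -1.0406012068910585e-05 0.0
```

View pics/s1.png

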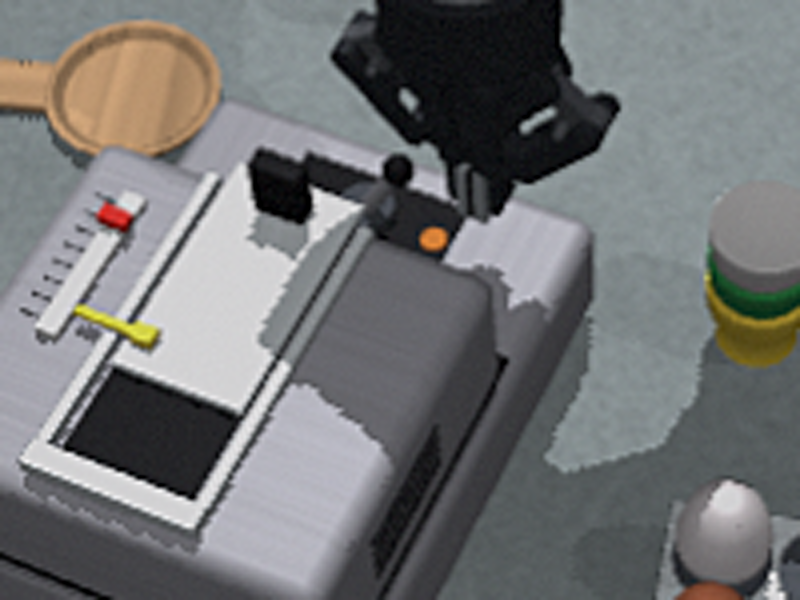

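The closed fingertips, near (470,200), are just left of the black ball at (397,170). The way to the right is clear, so I'll push.

```bash
echo '[{"d": [0, -0.006, 0], "jaw": 0}, {"d": [0, -0.006, 0], "jaw": 0}, {"d": [0, -0.006, 0], "jaw": 0}, {"d": [0, -0.006, 0], "jaw": 0}, {"d": [0, -0.006, 0], "jaw": 0}, {"d": [0, -0.006, 0], "jaw": 0}, {"d": [0, -0.006, 0], "jaw": 0}]' | python3 nudge.py; python3 to.py -103 3 114;  echo '[{"d": [0, -0.005, 0], "jaw": 0}, {"d": [0, -0.004, 0], "jaw": 0}, {"d": [0, -0.003, 0], "jaw": 0}, {"jaw": 0}]' | python3 nudge.py; python3 to.py -103 3 114
```

```text
time_s: 3.85
position: [0.5714, -0.0725, 0.1153]
tool_rot: [[-0.998, -0.063, -0.0], [-0.063, 0.998, -0.0], [0.0, -0.0, -1.0]]
ft_force: [-0.1, 2.4, 0.7]
grip_width: 0.0001
gripper_force: 0.9
t 3.85 tcp in cooker mm [-102.4   16.   115.3] shift [ 0.0006 -0.013   0.0013]
turn -0.03 F [0.1 2.4 0.7] w 0.00013677945028853065 0.870642252266407
time_s: 4.25
position: [0.572, -0.0843, 0.1151]
tool_rot: [[-0.998, -0.063, -0.0], [-0.063, 0.998, -0.0], [0.0, -0.0, -1.0]]
ft_force: [0.5, 0.1, -0.6]
grip_width: -0.0001
gripper_force: 0.0
t 4.25 tcp in cooker mm [-102.4    4.2  115.1] shift [ 0.0006 -0.0012  0.0011]
turn -0.04 F [ 0.5  0.1 -0.6] w -0.00010718888372490825 0.03929702332243323
```

```bash
for i in 1 ; do echo '[{"d": [0, -0.002, 0], "jaw": 0}, {"jaw": 0}]' | python3 nudge.py; echo '[{"d": [0, -0.002, 0], "jaw": 0}, {"jaw": 0}]' | python3 nudge.py;echo '[{"d": [0, -0.002, 0], "jaw": 0}, {"jaw": 0}]' | python3 nudge.py; done | egrep 'ft|posi'; python3 - <<'E'
from rig import env
import cv2
a=env.get_image('scene')['pixels'][180:330,170:370,::-1]
cv2.imwrite('pics/s2.png',cv2.resize(a,None,fx=4,fy=4,interpolation=cv2.INTER_CUBIC))
E
```

```text
position: [0.5721, -0.0856, 0.1152]
ft_force: [0.5, 3.1, -0.5]
position: [0.5721, -0.0862, 0.1152]
ft_force: [-0.8, 11.0, 0.0]
position: [0.572, -0.0867, 0.1152]
ft_force: [-0.6, 18.0, 1.6]
```

```bash
echo '[{"d": [0, 0.006, 0], "jaw": 0}, {"d": [0, 0.01, 0], "jaw": 0}, {"d": [0, 0, -0.02], "jaw": 0}, {"d": [0, 0, -0.03], "jaw": 0}, {"d": [0, 0, -0.03], "jaw": 0}, {"d": [0, 0, -0.03], "jaw": 0}, {"d": [0, 0, -0.015], "jaw": 0.06}, {"jaw": 0.06}, {"jaw": 0.06}]' | python3 nudge.py 40|egrep 'time|grip_w'; python3 to.py -35 0 240; python3 - <<'E'
from rig import env
import cv2
a=env.get_image('scene')['pixels'][180:330,170:370,::-1]
cv2.imwrite('pics/s3.png',cv2.resize(a,None,fx=4,fy=4,interpolation=cv2.INTER_CUBIC))
E
```

```text
time_s: 5.8
grip_width: 0.043
t 5.8 tcp in cooker mm [-102.6   14.7  239.7] shift [-0.0676 -0.0146 -0.0003]
turn -0.03 F [ 0.  -0.7 -1.4] w 0.043010938871454824 0.0
```

View pics/s3.png

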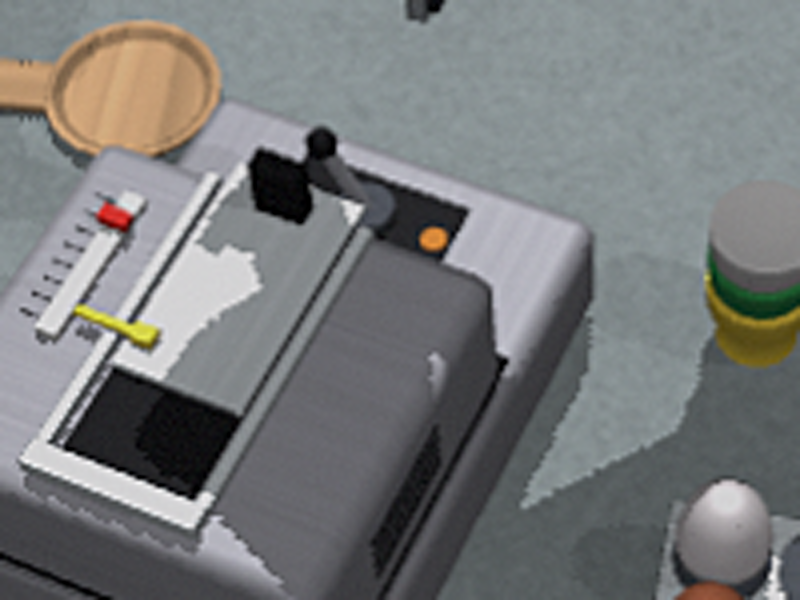

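The ball now sits to the right at (321,143). I'll check that numerically while moving above the tab.

```bash
echo '[{"d": [-0.017, -0.004, 0], "jaw": 0.06}, {"d": [-0.025, -0.006, 0], "jaw": 0.06}, {"d": [-0.02, -0.004, 0], "jaw": 0.06}, {"d": [-0.0055, -0.001, 0], "jaw": 0.06}, {"jaw": 0.06}, {"jaw": 0.06}]' | python3 nudge.py|egrep 'time|grip_w'; python3 to.py -35 0 176; python3 - <<'E'
from fit import *
for y in(-.019,-.0143):print((proj('scene',W(p,(-.098,y,.116)))-[170,180])*4+1.5)
E
```

```text
time_s: 6.45
grip_width: 0.0599
t 6.45 tcp in cooker mm [-3.550e+01 -2.000e-01  2.398e+02] shift [-0.0006  0.0002  0.0638]
turn -0.02 F [ 0.4  0.4 -0.8] w 0.05988398835106051 0.0
[321.64220783 142.78853562]
[331.02741847 146.09942829]
```

```bash
echo '[{"d": [-0.0005, 0, 0.015], "jaw": 0.06}, {"d": [0, 0, 0.02], "jaw": 0.06}, {"d": [0, 0, 0.015], "jaw": 0.06}, {"d": [0, 0, 0.009], "jaw": 0.06}, {"d": [0, 0, 0.004], "jaw": 0.06}, {"jaw": 0.06}]' | python3 nudge.py 50|egrep 'time|ft|grip_w'; echo '[{"jaw": 0.01}, {"jaw": 0.01}, {"jaw": 0.01}, {"jaw": 0.01}, {"jaw": 0.01}]' | python3 nudge.py 50|egrep 'time|grip'; python3 to.py -80.6 0 176;
```

```text
time_s: 7.15
ft_force: [-0.2, -0.3, -0.4]
grip_width: 0.06
time_s: 7.65
grip_width: 0.0225
gripper_force: 50.0
t 7.65 tcp in cooker mm [-34.1   1.3 178.4] shift [ 0.0465 -0.0012  0.0024]
turn 0.04 F [-0.8  7.2  5.7] w 0.02247002939456697 50.03533065319061
```

```bash
echo '[{"d": [0.003, 0.001, -0.001], "jaw": 0.01}, {"d": [0.006, 0, 0], "jaw": 0.01}, {"d": [0.008, 0, 0], "jaw": 0.01}, {"d": [0.008, 0, 0], "jaw": 0.01}, {"d": [0.008, 0, 0], "jaw": 0.01}, {"d": [0.006, 0, 0], "jaw": 0.01}, {"d": [0.004, 0, 0], "jaw": 0.01}, {"d": [0.002, 0, 0], "jaw": 0.01}, {"jaw": 0.01}, {"jaw": 0.01}]' | python3 nudge.py 60|egrep 'time|grip';  python3 to.py -80.6 0 176; python3 - <<'E'
from fit import *
im['scene']['pixels']
a=im['scene']['pixels'][190:290,160:260,::-1];b=im['top']['pixels'][130:230,390:490,::-1]
cv2.imwrite('pics/s4.png',np.hstack([cv2.resize(x,(400,400),interpolation=cv2.INTER_CUBIC) for x in(a,b)]))
for n,o in(('scene',(160,190)),('top',(390,130))):
  for q in((.045,-.054,.159),(p[3],-.054,.159),(p[3],-.062,.160)):print(n,((proj(n,W(p,q))-o)*4+1.5).round(1))
E
```

```text
time_s: 8.65
grip_width: 0.0226
gripper_force: 59.4
t 8.65 tcp in cooker mm [-78.2   1.4 178.6] shift [ 0.0024 -0.0014  0.0026]
turn 0.01 F [ 7.3  4.2 -3.4] w 0.022618462276463646 59.37742352485657
scene [115.2 268.9]
scene [170.7 184.8]
scene [153.5 177.2]
top [163.4  77. ]
top [176.5 175.3]
top [195.2 172.9]
```

View pics/s4.png

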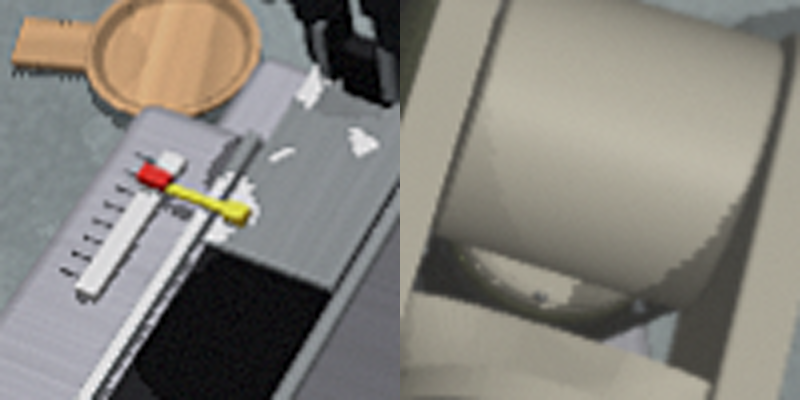

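The yellow tip at about (171,188) is roughly 1.5 mm short of level with the red clip at (153,177). The arm's travel of 44.1 of 45.6 mm agrees.

```bash
echo '[{"d": [0.0015, 0, 0], "jaw": 0.01}, {"jaw": 0.01}, {"jaw": 0.01}, {"jaw": 0.01}]' | python3 nudge.py 60|egrep 'time|grip';  python3 to.py -79.7 0 176; python3 - <<'E'
from fit import *
a=im['scene']['pixels'][215:255,180:230,::-1]
cv2.imwrite('pics/s5.png',cv2.resize(a,None,fx=12,fy=12,interpolation=cv2.INTER_CUBIC))
for q in((p[3],-.054,.159),(p[3],-.03,.159),(p[3],-.062,.160),(p[3]+.004,-.054,.159),(p[3]-.004,-.054,.159)):print(((proj('scene',W(p,q))-(180,215))*12+5.5).round(1))
E
```

```text
time_s: 9.15
grip_width: 0.0223
gripper_force: 59.4
t 9.15 tcp in cooker mm [-79.6   1.4 178.6] shift [ 0.0001 -0.0014  0.0026]
turn 0.01 F [ 8.   4.5 -3.7] w 0.022278033803095607 59.37994658946991
[273.  255.4]
[425.1 311.6]
[221.6 232.7]
[258.7 277.1]
[287.2 233.9]
```

View pics/s5.png

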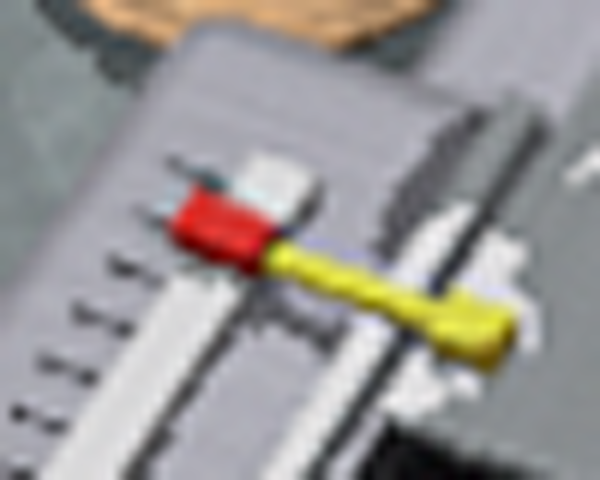

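The yellow tip at about (275,257) meets the red clip within 1 mm of the predicted level point (273,255). The grip is steady, so I'm handing in.

```bash
python3 -c "
from rig import env
print(env.close_job())"
```

```text
the job is handed in; nothing more can be done
None
```

I flipped the toggle fully to off with the vent still shut, then pulled the vent slide out until its pointer was level with the red clip (within about 1 mm in the last picture). I handed the job in at about 9 s with the gripper still holding the tab at about 59 N, and the hand-in returned no verdict.

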